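# Release the lock-off and squeeze the paddle of the vial crimper

### The arm

A 7-joint arm with a two-finger parallel gripper is mounted at the origin on the work surface. World frame = base frame: x ahead of the robot, y to its left, z up, the work surface at z = 0. Lengths are in mm, angles in rad, forces in N, time in s.
With the tool pointing down it reaches from about 400 to 850 mm from the base axis. Payload 4.5 kg.
Tool frame: the origin (TCP) lies where the fingers leave the gripper's body, on its centre line; the fingertips stand 64 mm ahead of it and the grasp point (between the pads) lies 45 mm ahead of it (r.tip_reach is the distance from the TCP to the fingertips, in mm); z points along the fingers, x is the direction in which the jaws open and shut, and the axes are right-handed (so a half turn about z gives the same grasp; the last joint's range is limited). The gripper opens to 88 mm and grips with 3 to 60 N. Pads are 18 mm wide; open, the fingers measure 123 mm over their backs; the gripper's body (75 mm by 187 mm) begins 45 mm behind the grasp point.
Start: joints at [-1.184, 0.689, -0.195, 1.565, 0.157, 0.902, -0.215], TCP at [215.935, 586.532, 302.743] pointing down, gripper open.
Joint ranges: [-3.01, 3.01], [-0.46, 2.08], [-1.47, 1.51], [0.13, 2.56], [-1, 4.14], [0.04, 2.09], [-2.66, 2.66]. Speed limits (rad/s): [2.57, 2.57, 3.14, 3.14, 3.14, 3.14, 3.14].

### API

Orientations are given as a unit quaternion [x, y, z, w].
In Python, from plant import r gives the robot as it stands.
- The arm moves only by the shell command python3 -m crank 'ROWS' [FORCE]. ROWS is JSON, a list of rows, each a list of 3 entries, a list of its own where there are three numbers: the finger opening in m, from 0 to 0.0881, then the shift along the tool's x, y, z in m, then the turn about the tool's z in rad. In form: [[gripper, [x, y, z], yaw], ...]. A call has exactly 5 rows; each row is the pose to reach, as a shift and turn from the pose commanded when the call began, along the tool's axes at that moment; what a row does not reach only later rows make up. A row lasts 1/12 s, in which the tool goes at most 41.7 mm and 7.16 degrees, less where a joint would pass 70% of its speed; a pose out of reach is approached as far as the arm can. A call with a gripper value outside its range is refused whole. The fingers move at their own pace and stop on an object; FORCE is the grip in N (left out, the last holds). Time passes only in rows, so rows that repeat a pose let the fingers close, or fill a call up. It gives the time, the measured TCP pose, the force and the opening at its end, in the units of the state.
- r.state(): the state, without advancing time (a new reading comes with each control period).
- r.get_image(name): name is "side" or "top" or "wrist"; returns a dict with "image" (480x640x3 uint8, red, green, blue), "fx", "fy", "cx", "cy" (pixels), "D" ([k1, k2, p1, p2, k3] as OpenCV has them; the pictures are not rectified), "pose" (4x4, takes a point from camera to world coordinates); the wrist camera has in their place "tool_from_camera" (4x4, takes a point from camera to tool coordinates, whose origin is the TCP and whose axes are the tool frame's). Camera axes: x right, y down, z forward; pixel columns grow to the right and rows downward; lengths in mm; the calibration is good to about 2 mm. A picture is of the moment at which its call begins: read the wrist's pose just before it. There is no depth.
- r.finish_job(): hands the job in, once; it reports no verdict.
The state is a dict: "t": time; "joints": joint angles; "qd": joint speeds; "joint_torque": joint torques, N m; "ee_pos": TCP position; "tcp_rot": TCP orientation; "force": force on the tool from outside, world axes, zero at the start; "moment": the same for the moment, N m; "gripper_width": opening from 0.0 (shut) to 1.0 (fully open).
Only numpy, scipy, OpenCV 4.12 (cv2) and the standard library are available. Lean on these libraries where they do the work, as an engineer would, in place of code of your own. Each camera call takes 0.05 s, during which the arm holds its last target.

### The job

A capped vial is waiting in the cordless vial crimper, the tool with the fat round head. Flip its lock-off lever right forward, towards the head, then squeeze its paddle switch fully home against the tool's body, keep it squeezed for about a second and let it spring back out; leave the lever forward. Do not touch the decapper, the twin tool with two thin prongs.

Things in the scene. Friction and masses are not known exactly. Their poses are not given: they have to be found in the camera images.
- crimper: Vial crimper (mm), immovable. Origin: under its stand, on the bench; x forward to its head, z up. Stand plate 300x96x12. Grey body x -110..110, y -18..18, z 43..83; black battery x -153..-103, top 94. Head: round bell 76 across, x 124..164, top 104; vial and its rest on to x 207. Paddle on the right side (-y), lever tab above the body near the head. 25+ clear beside body and paddle.
- crimper_lock (a joint): Its lock-off lever (rad), steel, about the tool's y at x 60, z 62 mm: 0 = leaning 0.6 back, 1.2 = forward stop. Starts 0-0.15. Thumb tab above the body (top 83): plate y -30..30, 7 thick, 34-64 mm from the pivot; its top is at z 117 leaning, 126 upright. About 2 N forward on the tab moves it; it stays where left. Back, it blocks the paddle at about 0.03 rad; past 0.85 the paddle is free.
- crimper_paddle (a joint): Its paddle (rad): black bar 140 mm long, 7 thick, z 45..71, hinged upright at its rear end x -95, y -20; free end x 44. 0 = sprung out, 0.13 = home along the body. Outer face at x 0: y -39 out, -27 home, so body and paddle measure 57 mm across out, 45 home. About 7 N at x 0 holds it home; springs back. Pinch body and paddle from above at x -20..15; clear below to the plate.
- decapper: The decapper, to be left alone: same body, stand, lever, paddle, origin and axes as the crimper, but its head is two thin parallel prongs (x 120 to 180 mm) on a slim collar, and it has no vial. The tools stand side by side, 300 to 500 mm apart, and may have changed places.

How it is judged (in metres and radians):
On the way, in this order (a step that is already met when the one before it is completed fails the run):
1. the crimper's lock-off lever is flipped forward (beyond 0.9 of 1.2 rad) (value of joint crimper_lock above 0.9 rad), for 0.2 s.
2. the crimper's paddle is squeezed home (beyond 0.10 of 0.13 rad) for half a second, the lever still forward (value of joint crimper_paddle above 0.1 rad and value of joint crimper_lock above 0.8 rad), for 0.5 s.
At the end, for the whole second after the job is handed in: After the squeeze the crimper's paddle has sprung back out (below 0.03 rad) and its lock-off lever is still forward (beyond 0.8 rad) (value of joint crimper_lock above 0.8 rad and value of joint crimper_paddle below 0.03 rad); the robot touches nothing.
It fails at once if the decapper is touched (more than 1 N) (contact force between decapper and the fingers above 1 N or contact force between decapper and the arm above 1 N).
It also fails if it takes over 43 s, if anything falls off the work surface, if the arm or the gripper's body presses on something with over 40 N, if the wrist force passes 120 N, or if a joint passes its speed limit or range.

## Working session

There is one attempt and no reset: what is moved stays moved. The work goes in short steps, Python scripts to look and compute and a shell command to move; the robot and the scene stay as the last step left them, time stands still between calls to the robot, and variables do not carry over. Pictures are saved under pics/ and viewed, and the job is handed in when it is done.

```bash
mkdir -p pics; ls; python3 - <<'E'
from plant import r
import cv2
s=r.state();print(s)
for n in("top","side","wrist"):
    d=r.get_image(n);cv2.imwrite(f"pics/{n}0.png",d["image"][:,:,::-1])
    print(n,{k:(v.tolist() if hasattr(v,'tolist') else v) for k,v in d.items() if k!="image"})
E
```

```text
pics
{'t': 0.0, 'joints': array([-1.18418776,  0.69000007, -0.19449109,  1.56635437,  0.15731662,
        0.90252852, -0.21507787]), 'qd': array([ 0.00044706,  0.00087723, -0.0013167 ,  0.00079221,  0.00114591,
        0.00146431,  0.00119726]), 'joint_torque': array([ 7.13092759e-04, -5.27567053e+01, -1.26734544e+00, -1.53426379e+01,
       -5.27987466e-02,  6.50650560e-03,  1.67396320e-04]), 'ee_pos': array([215.8310764 , 585.98685769, 301.89657142]), 'tcp_rot': array([ 8.20194876e-01,  5.72083442e-01, -7.27212448e-04,  6.09725403e-04]), 'force': array([-0.16053769,  0.3714596 , -0.44206231]), 'moment': array([ 0.0154656 ,  0.04659891, -0.05110163]), 'gripper_width': 0.9991386057478447}
top {'fx': 447.41378714927686, 'fy': 447.41378714927686, 'cx': 322.8665627406357, 'cy': 247.01201410719955, 'D': [-0.11114950136244063, 0.0, 0.0, 0.0, 0.0], 'pose': [[-0.09676874542361955, -0.9698822722170151, 0.22352670522400325, 356.7823707868964], [-0.9953068682612899, 0.09434621779860079, -0.02151811281228516, -21.39368455996252], [-0.00021886306666625487, -0.22455994572999596, -0.97446025207429
[... 256 characters left out ...]
, 0.18539022061310162, 375.73089992604514], [-0.2784673165846889, 0.7032818750790668, -0.6541028648304442, 496.4896732540993], [0.0055800344794842156, -0.6798448020641009, -0.7333347859754309, 640.866158100867], [0.0, 0.0, 0.0, 1.0]]}
wrist {'fx': 342.5811068402505, 'fy': 342.5811068402505, 'cx': 313.46247858353723, 'cy': 239.81582048843228, 'D': [-0.026027070320865348, 0.0, 0.0, 0.0, 0.0], 'tool_from_camera': [[0.9999999224894404, 0.0003069125194140221, -0.0002466289048666257, -0.13066961164820423], [-0.00022454628459638297, 0.9590991832846402, 0.2830701436070218, -71.40946833224987], [0.000323419352177324, -0.2830700662864926, 0.9590991778603924, -80.64177842058112], [0.0, 0.0, 0.0, 1.0]]}
```

View pics/top0.png

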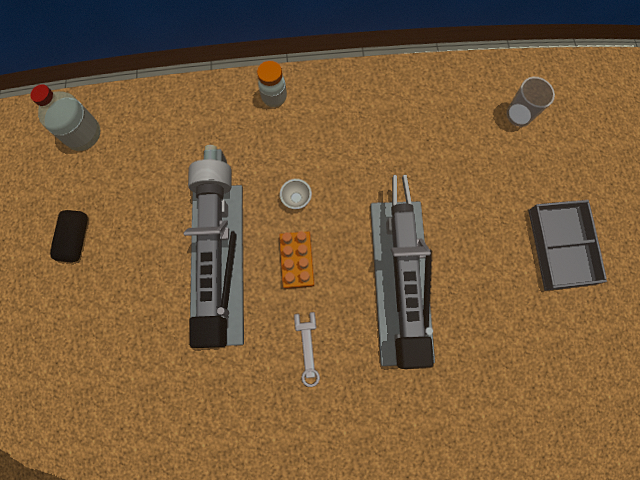

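View pics/side0.png

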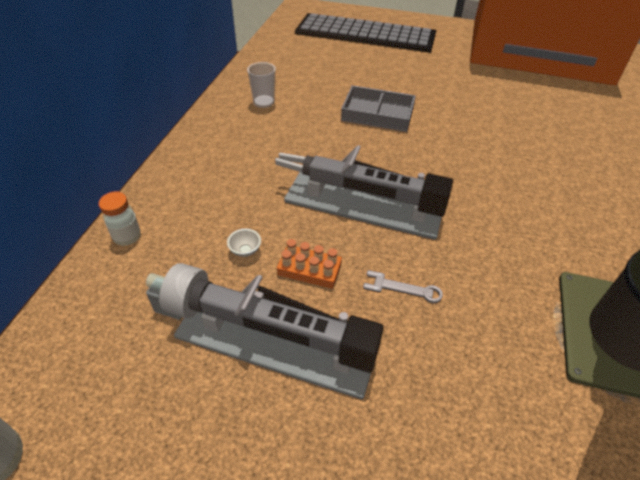

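View pics/wrist0.png

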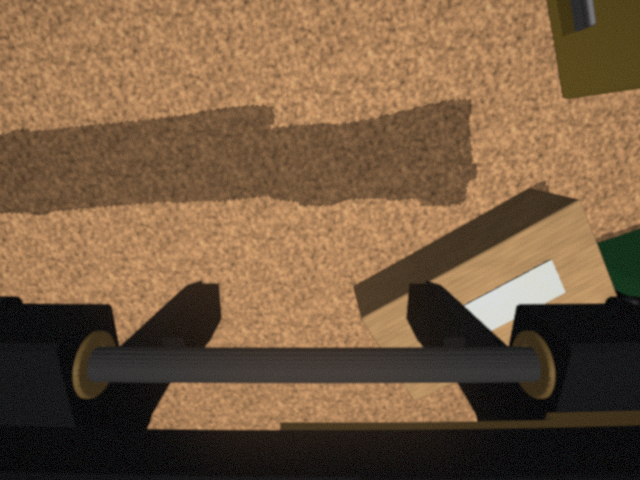

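```bash
cat > h.py <<'E'
import numpy as np,cv2
from scipy.spatial.transform import Rotation as R
def ray(d,uv):
    K=np.array([[d["fx"],0,d["cx"]],[0,d["fy"],d["cy"]],[0,0,1]]);P=np.array(d["pose"])
    p=cv2.undistortPoints(np.array(uv,float).reshape(-1,1,2),K,np.array(d["D"]))[:,0]
    return P[:3,3],(np.c_[p,np.ones(len(p))]@P[:3,:3].T)
def onz(d,uv,z):
    o,v=ray(d,uv);return o+v*((z-o[2])/v[:,2])[:,None]
def proj(d,pts):
    K=np.array([[d["fx"],0,d["cx"]],[0,d["fy"],d["cy"]],[0,0,1]]);T=np.linalg.inv(np.array(d["pose"]))
    return cv2.projectPoints(np.array(pts,float),cv2.Rodrigues(T[:3,:3])[0],T[:3,3],K,np.array(d["D"]))[0][:,0]
E
python3 - <<'E'
import cv2
a=cv2.imread("pics/top0.png")[140:360,165:265];cv2.imwrite("pics/topc.png",cv2.resize(a[:150],None,fx=4,fy=4,interpolation=2));
cv2.imwrite("pics/topd.png",cv2.resize(a[90:220],None,fx=4,fy=4,interpolation=2))
a=cv2.imread("pics/side0.png")[250:400,140:400];cv2.imwrite("pics/sidec.png",cv2.resize(a,None,fx=3,fy=3,interpolation=2))
E
```

```text
(no output)
```

View pics/topc.png

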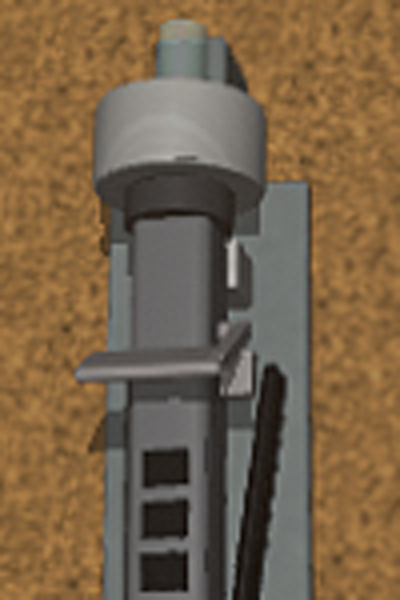

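View pics/topd.png

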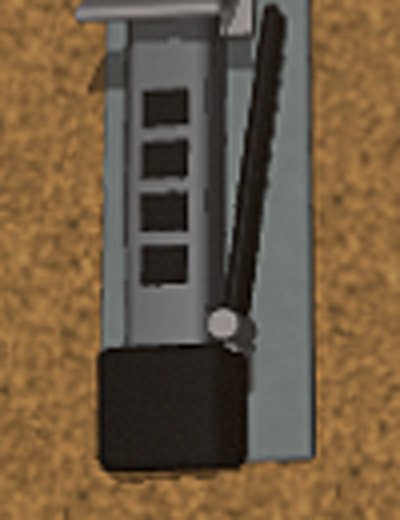

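View pics/sidec.png

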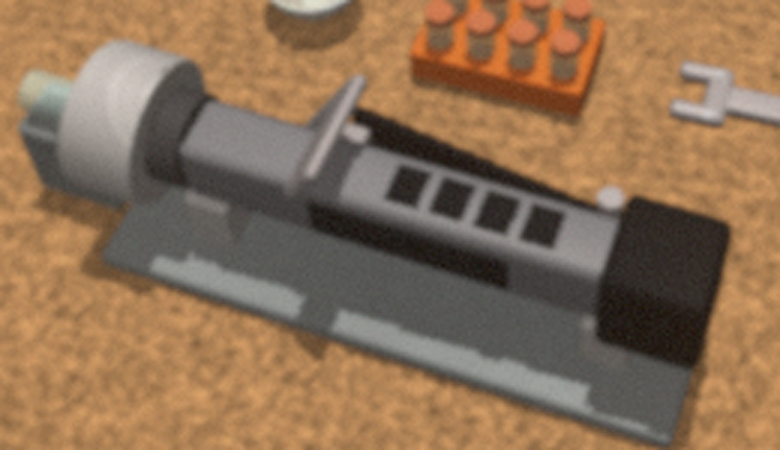

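```bash
python3 - <<'E'
from h import *
from plant import r
t=r.get_image("top");s=r.get_image("side")
a=onz(t,[(242.2,185.5),(243.6,344.3)],12);print(a)
b=onz(s,[(174.5,335),(362.5,395)],12);print(b)
for q in(a,b):print(np.linalg.norm(q[0]-q[1]))
src=np.array([[150,-48],[-150,-48],[150,48],[-150,48.]]);dst=np.r_[a,b][:,:2]
def fit(src,dst):
    ms,md=src.mean(0),dst.mean(0);u=(src-ms)@[1,1j];v=(dst-md)@[1,1j]
    th=np.angle((v*u.conj()).sum());c,s_=np.cos(th),np.sin(th);M=np.array([[c,-s_],[s_,c]])
    o=md-M@ms;print("th",th,"o",o,"res",(src@M.T+o-dst).round(1).tolist());return M,o
fit(src[:2],dst[:2]);fit(src[2:],dst[2:]);M,o=fit(src,dst)
def W(p):return np.r_[M@np.array(p[:2])+o,p[2]]
P=[(150,-48,12),(-150,-48,12),(150,48,12),(-150,48,12),(-103,-20,94),(60-64*np.sin(.6),30,62+64*np.cos(.6)),(60-64*np.sin(.6),-30,62+64*np.cos(.6)),(110,18,83),(110,-18,83),(44,-42,71)]
for n,d in(("top",t),("side",s)):
    im=cv2.resize(d["image"][:,:,::-1],None,fx=3,fy=3)
    for u in proj(d,[W(p) for p in P]):cv2.circle(im,tuple(int(x) for x in u*3+1),4,(0,255,0),1)
    c=im[420:1060,470:820] if n=="top" else im[760:1240,400:1200]
    cv2.imwrite(f"pics/{n}ov.png",c[:600])
E
```

```text
[[674.58054765 102.21091137  12.        ]
 [378.66500243 116.84428393  12.        ]]
[[679.48849599 197.38881325  12.        ]
 [385.2732824  209.45098063  12.        ]]
296.27714305001734
294.4623707565081
th -0.049410928312275455 o [528.99353465 157.46901501] res [[1.9, -0.1], [-1.9, 0.1]]
th -0.040974822281063965 o [530.41464803 155.46018577] res [[2.8, -0.1], [-2.8, 0.1]]
th -0.04668968719581632 o [529.50183212 156.47374729] res [[2.5, -0.7], [-1.2, -1.3], [2.1, 0.0], [-3.4, 2.0]]
```

View pics/topov.png

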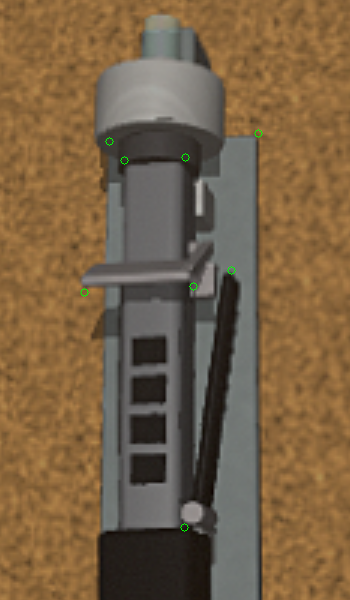

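View pics/sideov.png

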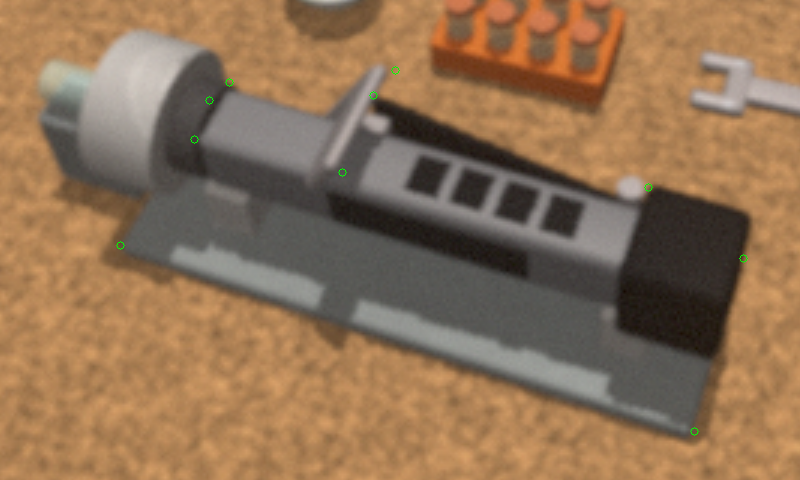

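```bash
cat >> h.py <<'E'
TH=-0.0467;O=np.array([529.5,156.5])
def W(x,y,z):
    c,s=np.cos(TH),np.sin(TH);return np.array([c*x-s*y+O[0],s*x+c*y+O[1],z])
def go(r,x,y,ztip):
    """delta in tool axes to put fingertips at crimper-local x,y,z, jaws along local y"""
    s=r.state();Rm=R.from_quat(s["tcp_rot"]).as_matrix();t=W(x,y,ztip+r.tip_reach)
    d=Rm.T@(t-s["ee_pos"])/1000
    tx=Rm[:,0];a=np.arctan2(tx[1],tx[0])
    e=[(TH+k*np.pi/2-a+np.pi)%(2*np.pi)-np.pi for k in(1,-1)]
    c,sn=np.cos(TH),np.sin(TH);dd=s["ee_pos"][:2]-O
    loc=[c*dd[0]+sn*dd[1],-sn*dd[0]+c*dd[1],s["ee_pos"][2]-r.tip_reach]
    print("t",s["t"],"loc",np.round(loc,1),"shift",d.round(4),"tool yaw(opt)",[-round(x,3) for x in e],"j7",s["joints"][6].round(2),"F",s["force"].round(1),"w",round(s["gripper_width"],3), "axes",np.round(Rm[:,0],2))
E
python3 - <<'E'
from h import *
from plant import r
go(r,-15,0,170)
E
```

```text
t 0.25 loc [-333.3  414.7  238.3] shift [-0.2995  0.4285  0.0686] tool yaw(opt) [np.float64(-0.306), np.float64(2.836)] j7 -0.22 F [-0.3  0.8  0.1] w 1.001 axes [ 0.35  0.94 -0.  ]
```

```bash
python3 -m crank '[[0.0,[-0.024,0.034,0.005],-0.1],[0.0,[-0.047,0.067,0.01],-0.2],[0.0,[-0.07,0.10,0.015],-0.306],[0.0,[-0.094,0.134,0.02],-0.306],[0.0,[-0.117,0.167,0.025],-0.306]]' 20; python3 - <<'E'
from h import *
from plant import r
go(r,-15,0,170)
E
```

```text
t: 0.67
ee_pos: [333.1, 417.2, 277.5]
tcp_rot: [0.723, 0.691, 0.0, -0.0]
force: [0.5, 0.7, 0.4]
gripper_width: 0.647
t 0.6667 loc [-208.4  251.3  213.5] shift [-0.2514  0.1933  0.0435] tool yaw(opt) [np.float64(0.0), np.float64(-3.141)] j7 0.27 F [0.5 0.7 0.4] w 0.647 axes [0.05 1.   0.  ]
```

```bash
python3 -m crank '[[0.0,[-0.031,0.024,0.004],0],[0.0,[-0.062,0.048,0.01],0],[0.0,[-0.094,0.072,0.016],0],[0.0,[-0.125,0.096,0.022],0],[0.0,[-0.156,0.12,0.028],0]]'; python3 -m crank '[[0.0,[-0.025,0.02,0.004],0],[0.0,[-0.05,0.04,0.008],0],[0.0,[-0.075,0.06,0.012],0],[0.0,[-0.095,0.073,0.015],0],[0.0,[-0.095,0.073,0.015],0]]'; python3 - <<'E'
from h import *
from plant import r
go(r,-15,0,100)
s=r.state()
d=r.get_image("wrist");cv2.imwrite("pics/w1.png",d["image"][:,:,::-1])
d=r.get_image("side");cv2.imwrite("pics/s1.png",d["image"][:,:,::-1])
E
```

```text
t: 1.08
ee_pos: [445.7, 255.9, 249.5]
tcp_rot: [0.723, 0.69, 0.0, 0.0]
force: [0.5, -0.4, -0.2]
gripper_width: 0.263
t: 1.5
ee_pos: [516.0, 152.6, 233.8]
tcp_rot: [0.727, 0.687, -0.001, 0.002]
force: [-0.1, -1.6, -0.6]
gripper_width: 0.001
t 1.5 loc [-13.3  -4.5 169.8] shift [ 0.0048 -0.0018  0.0697] tool yaw(opt) [np.float64(-0.01), np.float64(3.132)] j7 0.78 F [-0.1 -1.6 -0.6] w 0.001 axes [ 0.06  1.   -0.  ]
```

View pics/w1.png

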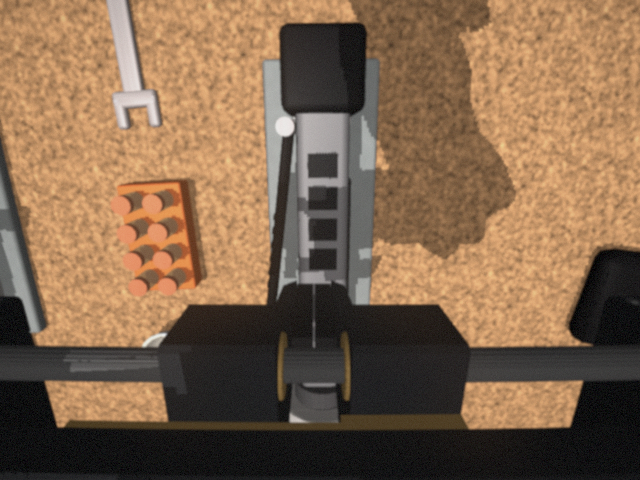

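View pics/s1.png

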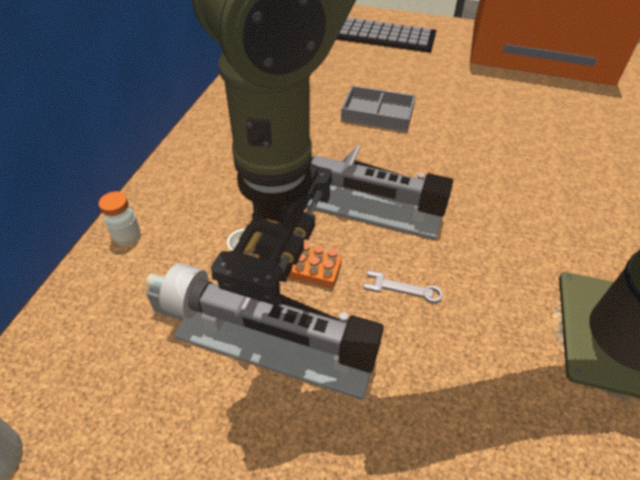

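```bash
python3 - <<'E'
from h import *
from plant import r
s=r.state();d=r.get_image("wrist")
T=np.eye(4);T[:3,:3]=R.from_quat(s["tcp_rot"]).as_matrix();T[:3,3]=s["ee_pos"];d["pose"]=T@np.array(d["tool_from_camera"])
c,sn=np.cos(TH),np.sin(TH)
def loc(p):
    q=p[:,:2]-O;return np.c_[c*q[:,0]+sn*q[:,1],-sn*q[:,0]+c*q[:,1]].round(1).tolist()
print("batt front",loc(onz(d,[(286,108),(364,108)],94)),"body top edges",loc(onz(d,[(299,130),(346,130),(299,260),(348,260)],83)))
print("plate",loc(onz(d,[(264,62),(379,62),(269,290),(371,290)],12)))
g=cv2.cvtColor(d["image"],cv2.COLOR_RGB2GRAY);print(g[140,255:385:1].tolist());print(g[220,255:385].tolist())
E
```

```text
batt front [[-105.7, -16.0], [-105.6, 31.4]] body top edges [[-93.2, -8.7], [-93.1, 21.7], [-4.0, -10.0], [-3.9, 25.3]]
plate [[-147.6, -39.1], [-147.4, 53.6], [52.2, -42.6], [52.5, 55.8]]
[187, 189, 177, 154, 144, 163, 174, 176, 175, 175, 173, 176, 175, 174, 178, 181, 186, 196, 201, 195, 190, 192, 190, 180, 156, 121, 94, 64, 49, 41, 70, 101, 106, 112, 124, 135, 145, 155, 164, 171, 178, 179, 176, 180, 178, 178, 179, 176, 175, 175, 174, 175, 175, 174, 170, 173, 172, 174, 174, 169, 174, 170, 167, 171, 169, 164, 169, 167, 170, 167, 168, 164, 166, 164, 167, 166, 163, 161, 153, 142, 134, 126, 109, 96, 82, 87, 101, 108, 106, 112, 109, 107, 108, 112, 107, 107, 108, 109, 131, 159, 171, 175, 176, 175, 172, 173, 172, 169, 166, 170, 172, 168, 150, 134, 133, 152, 157, 130, 114, 104, 100, 103, 107, 113, 116, 111, 110, 105, 98, 84]
[182, 180, 173, 164, 157, 150, 145, 151, 162, 152, 110, 61, 39, 40, 45, 46, 41, 45, 41, 40, 43, 55, 103, 154, 164, 141, 121, 114, 115, 108, 110, 109, 107, 98, 86, 76, 83, 111, 143, 160, 167, 169, 169, 169, 173, 169, 165, 157, 151, 160, 168, 169, 163, 162, 159, 146, 138, 130, 111, 100, 101, 103, 100, 99, 99, 100, 102, 104, 97, 102, 99, 101, 103, 98, 100, 100, 99, 101, 99, 94, 85, 81, 78, 62, 49, 53, 72, 104, 104, 105, 106, 108, 106, 108, 106, 108, 104, 108, 108, 108, 108, 109, 109, 111, 108, 106, 113, 102, 108, 102, 93, 102, 108, 107, 97, 102, 108, 110, 114, 112, 111, 108, 102, 106, 106, 103, 103, 110, 110, 106]
```

```bash
python3 - <<'E'
from h import *
from plant import r
go(r,-15,0,100)
s=r.state();d=r.get_image("wrist");cv2.imwrite("pics/w2.png",d["image"][:,:,::-1])
go(r,-15,0,100)
T=np.eye(4);T[:3,:3]=R.from_quat(s["tcp_rot"]).as_matrix();T[:3,3]=s["ee_pos"];d["pose"]=T@np.array(d["tool_from_camera"])
import pickle;d={k:v for k,v in d.items()};pickle.dump(d,open("w2.pkl","wb"))
E
```

```text
t 1.65 loc [-16.7   2.6 170.7] shift [-0.0027  0.0017  0.0707] tool yaw(opt) [np.float64(0.0), np.float64(-3.142)] j7 0.78 F [-0.5  1.1 -0.2] w 0.005 axes [0.05 1.   0.  ]
t 1.7 loc [-17.    3.4 170.9] shift [-0.0035  0.002   0.0709] tool yaw(opt) [np.float64(0.002), np.float64(-3.14)] j7 0.78 F [-0.9  0.3  0. ] w 0.008 axes [0.04 1.   0.  ]
```

View pics/w2.png

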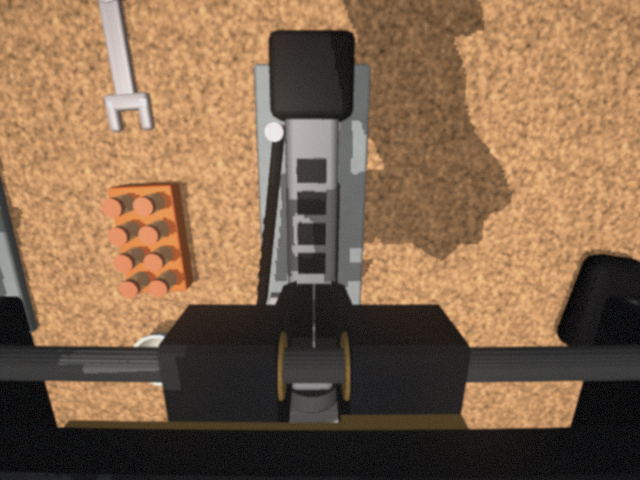

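```bash
python3 - <<'E'
from h import *
import pickle;d=pickle.load(open("w2.pkl","rb"))
c,sn=np.cos(TH),np.sin(TH)
def loc(p):
    q=p[:,:2]-O;return np.c_[c*q[:,0]+sn*q[:,1],-sn*q[:,0]+c*q[:,1]].round(1).tolist()
print("batt",loc(onz(d,[(271,33),(354,31),(275,115),(353,115)],94)),"body",loc(onz(d,[(287,140),(337,140),(289,260),(339,260)],83)))
print("plate",loc(onz(d,[(255,66),(370,66),(258,300),(361,300)],12)))
E
```

```text
batt [[-147.3, -22.4], [-148.4, 25.4], [-102.3, -21.4], [-102.4, 26.2]] body [[-87.6, -15.2], [-87.6, 17.5], [-4.5, -15.5], [-4.5, 20.5]]
plate [[-145.2, -45.1], [-145.3, 47.9], [62.4, -51.9], [62.4, 48.6]]
```

```bash
sed -i 's/O=np.array(\[529.5,156.5\])/O=np.array([530.5,157.5])/' h.py; python3 -m crank '[[0.0,[0,0,0.012],0],[0.0,[0,0,0.03],0],[0.0,[0,0,0.05],0],[0.0,[0,0,0.063],0],[0.0,[0,0,0.068],0]]'; python3 -m crank '[[0.0,[0,0,0],0],[0.0,[0,0,0],0],[0.0,[0,0,0],0],[0.0,[0,0,0],0],[0.0,[0,0,0],0]]'; python3 - <<'E'
from h import *
from plant import r
go(r,73,0,100)
d=r.get_image("side");cv2.imwrite("pics/s2.png",cv2.resize(d["image"][220:420,130:400,::-1],None,fx=2.9,fy=2.9))
go(r,73,0,100)
E
```

```text
t: 2.12
ee_pos: [511.7, 160.9, 165.3]
tcp_rot: [0.722, 0.692, -0.001, -0.001]
force: [0.7, 0.6, 0.5]
gripper_width: 0.006
t: 2.53
ee_pos: [513.6, 159.5, 167.5]
tcp_rot: [0.723, 0.69, 0.001, 0.0]
force: [-0.4, -0.3, 0.7]
gripper_width: 0.002
t 2.5333 loc [-17.    1.2 103.5] shift [-0.0012  0.0899  0.0036] tool yaw(opt) [np.float64(-0.0), np.float64(3.141)] j7 0.73 F [-0.4 -0.3  0.7] w 0.002 axes [0.05 1.   0.  ]
t 2.5833 loc [-17.    1.1 103.3] shift [-0.0011  0.09    0.0034] tool yaw(opt) [np.float64(-0.0), np.float64(3.141)] j7 0.73 F [-0.5 -0.5  0. ] w 0.008 axes [0.05 1.   0.  ]
```

View pics/s2.png

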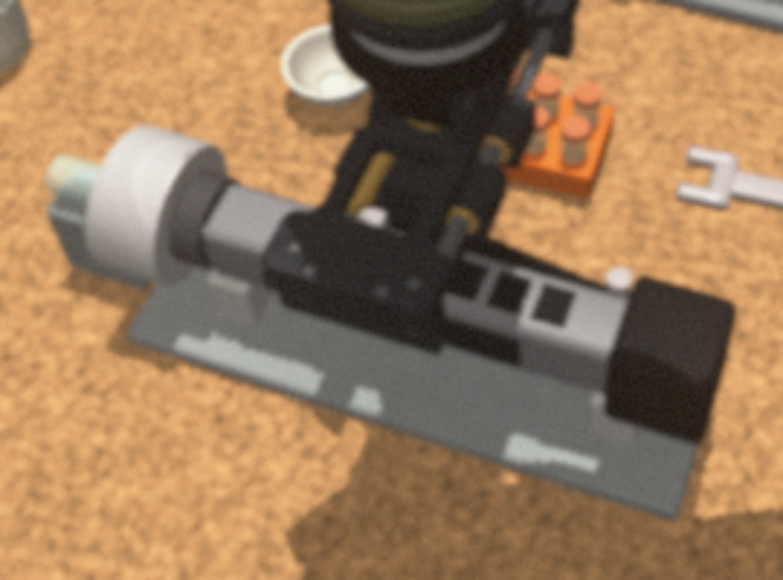

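```bash
python3 -m crank '[[0.0,[0,0.01,0],0],[0.0,[0,0.02,0],0],[0.0,[0,0.03,0],0],[0.0,[0,0.04,0],0],[0.0,[0,0.05,0],0]]';python3 -m crank '[[0.0,[0,0.006,0],0],[0.0,[0,0.012,0],0],[0.0,[0,0.018,0],0],[0.0,[0,0.024,0],0],[0.0,[0,0.028,0],0]]'; python3 - <<'E'
from h import *
from plant import r
go(r,73,0,100)
E
```

```text
t: 3.0
ee_pos: [563.3, 156.8, 167.0]
tcp_rot: [0.723, 0.69, -0.0, -0.0]
force: [-0.8, -0.6, 0.8]
gripper_width: 0.004
t: 3.42
ee_pos: [591.5, 155.5, 166.5]
tcp_rot: [0.723, 0.69, -0.0, -0.0]
force: [-1.2, 0.1, -0.7]
gripper_width: 0.008
t 3.4167 loc [ 61.    0.9 102.5] shift [-0.0009  0.012   0.0025] tool yaw(opt) [np.float64(-0.0), np.float64(3.141)] j7 0.83 F [-1.2  0.1 -0.7] w 0.008 axes [ 0.05  1.   -0.  ]
```

```bash
python3 -m crank '[[0.0,[0,0.003,0],0],[0.0,[0,0.005,0],0],[0.0,[0,0.008,0],0],[0.0,[0,0.01,0],0],[0.0,[0,0.012,0],0]]'; python3 - <<'E'
from h import *
from plant import r
d=r.get_image("top");cv2.imwrite("pics/t3.png",cv2.resize(d["image"][100:360,130:330,::-1],None,fx=2.3,fy=2.3))
d=r.get_image("side");cv2.imwrite("pics/s3.png",cv2.resize(d["image"][220:420,130:400,::-1],None,fx=2.9,fy=2.9))
go(r,73,0,100)
E
```

```text
t: 3.83
ee_pos: [603.3, 155.1, 166.7]
tcp_rot: [0.723, 0.69, 0.0, -0.0]
force: [-0.6, -0.4, -0.1]
gripper_width: 0.009
t 3.9333 loc [ 73.    1.1 102.8] shift [-0.0011  0.      0.0028] tool yaw(opt) [np.float64(-0.0), np.float64(3.141)] j7 0.85 F [-0.6 -0.4  0.3] w 0.004 axes [0.05 1.   0.  ]
```

View pics/s3.png

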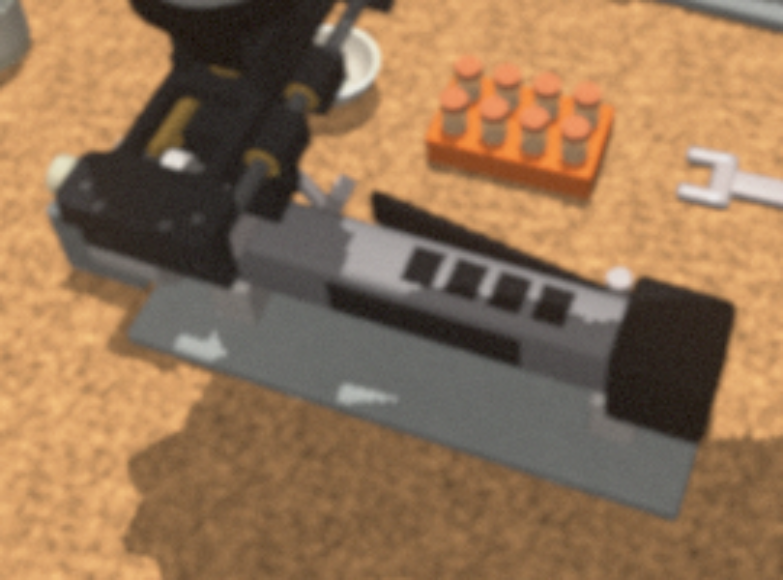

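View pics/t3.png

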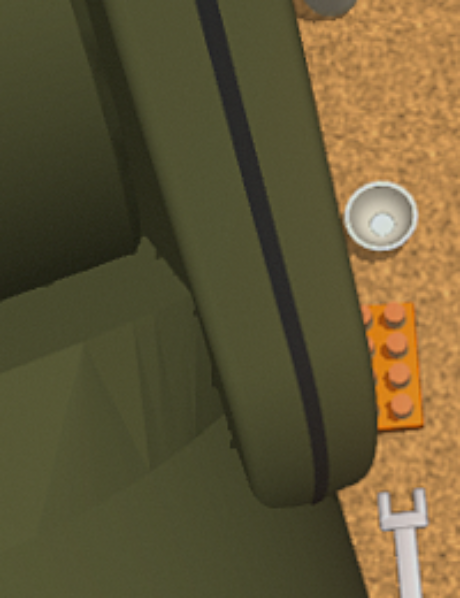

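```bash
python3 -m crank '[[0.0,[0,0.001,0],0],[0.0,[0,0.002,0],0],[0.0,[0,0.003,0],0],[0.0,[0,0.004,0],0],[0.0,[0,0.004,0],0]]';  python3 -m crank '[[0.0,[0,0.001,0],0],[0.0,[0,0.002,0],0],[0.0,[0,0.003,0],0],[0.0,[0,0.003,0],0],[0.0,[0,0.003,0],0]]'
```

```text
t: 4.35
ee_pos: [604.9, 155.1, 166.2]
tcp_rot: [0.723, 0.691, -0.002, -0.001]
force: [-6.4, 0.6, 2.3]
gripper_width: 0.006
t: 4.77
ee_pos: [605.7, 155.1, 165.9]
tcp_rot: [0.723, 0.691, -0.004, -0.003]
force: [-11.5, 0.9, 4.1]
gripper_width: 0.008
```

```bash
python3 -m crank '[[0.0,[0,-0.01,0],0],[0.0,[0,-0.025,0],0],[0.0,[0,-0.045,-0.01],0],[0.04,[0,-0.065,-0.025],0],[0.088,[-0.005,-0.083,-0.03],0]]';  python3 -m crank '[[0.088,[-0.003,0,0],0],[0.088,[-0.005,0,0],0],[0.088,[-0.005,0,0],0],[0.088,[-0.005,0,0],0],[0.088,[-0.005,0,0],0]]'
python3 - <<'E'
from h import *
from plant import r
s=r.state();d=r.get_image("wrist");cv2.imwrite("pics/w4.png",d["image"][:,:,::-1])
T=np.eye(4);T[:3,:3]=R.from_quat(s["tcp_rot"]).as_matrix();T[:3,3]=s["ee_pos"];d["pose"]=T@np.array(d["tool_from_camera"])
import pickle;pickle.dump(dict(d),open("w4.pkl","wb"))
d=r.get_image("side");cv2.imwrite("pics/s4.png",cv2.resize(d["image"][220:420,130:400,::-1],None,fx=2.9,fy=2.9))
go(r,-5,-10.5,39)
E
```

```text
t: 5.18
ee_pos: [527.5, 155.3, 198.4]
tcp_rot: [0.723, 0.691, 0.002, 0.0]
force: [0.7, 0.1, -0.3]
gripper_width: 0.128
t: 5.6
ee_pos: [527.9, 148.6, 196.3]
tcp_rot: [0.724, 0.69, 0.0, 0.0]
force: [-0.2, -0.4, -0.2]
gripper_width: 0.517
t 5.7 loc [ -2.7  -8.9 132.3] shift [-0.0017 -0.0023  0.0933] tool yaw(opt) [np.float64(-0.0), np.float64(3.141)] j7 0.78 F [-0.6 -0.3  0.2] w 0.599 axes [0.05 1.   0.  ]
```

View pics/w4.png

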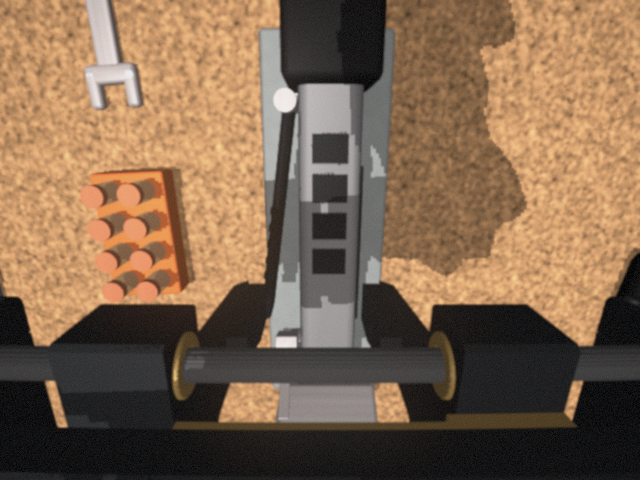

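View pics/s4.png

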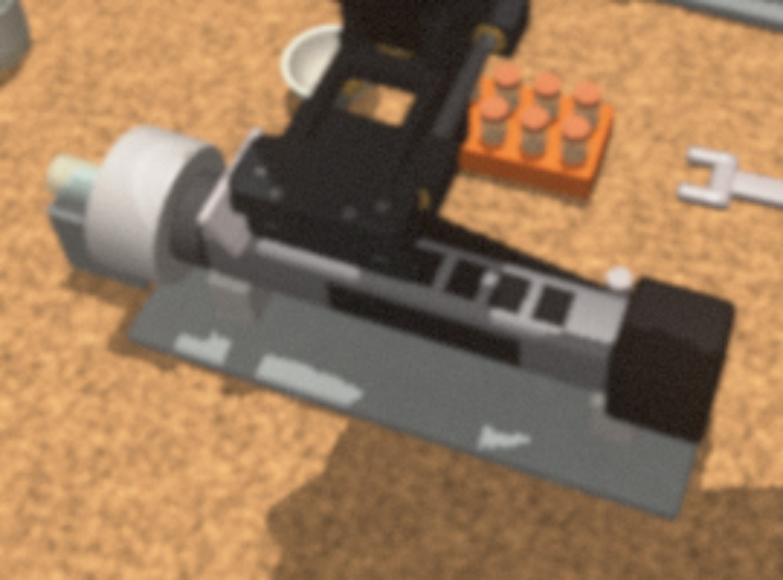

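```bash
python3 - <<'E'
from h import *
import pickle;d=pickle.load(open("w4.pkl","rb"))
c,sn=np.cos(TH),np.sin(TH)
def loc(p):
    q=p[:,:2]-O;return np.c_[c*q[:,0]+sn*q[:,1],-sn*q[:,0]+c*q[:,1]].round(1).tolist()
print("batt",loc(onz(d,[(282,75),(385,75)],94)),"body",loc(onz(d,[(300,120),(363,120),(301,280),(362,280)],83)))
print("plate",loc(onz(d,[(262,50),(393,50),(269,290),(380,280)],12)))
print("paddle outer top",loc(onz(d,[(267,270),(272,230),(276,130)],71)))
E
python3 -m crank '[[0.088,[-0.002,-0.002,0],0],[0.088,[-0.002,-0.002,0],0],[0.088,[-0.002,-0.002,0],0],[0.088,[-0.002,-0.002,0],0],[0.088,[-0.002,-0.002,0],0]]'
```

```text
batt [[-104.0, -24.9], [-104.0, 25.6]] body [[-83.5, -16.7], [-83.5, 17.1], [9.2, -17.2], [9.2, 20.1]]
plate [[-133.6, -45.4], [-133.7, 46.1], [48.7, -47.1], [39.7, 46.1]]
paddle outer top [[7.3, -39.5], [-19.3, -35.3], [-78.7, -31.0]]
t: 6.12
ee_pos: [524.7, 146.8, 196.7]
tcp_rot: [0.723, 0.69, 0.0, -0.0]
force: [0.1, 0.7, 0.8]
gripper_width: 0.982
```

Alignment with the local frame is good (body centred at y≈1, paddle outer face at −39). Gripper nearly open; descend about 93 mm.

```bash
python3 -m crank '[[0.088,[0,0,0.008],0],[0.088,[0,0,0.02],0],[0.088,[0,0,0.034],0],[0.088,[0,0,0.046],0],[0.088,[0,0,0.05],0]]'; python3 -m crank '[[0.088,[0,0,0.01],0],[0.088,[0,0,0.02],0],[0.088,[0,0,0.03],0],[0.088,[0,0,0.038],0],[0.088,[0,0,0.042],0]]'; python3 - <<'E'
from h import *
from plant import r
go(r,-5,-10.5,39)
d=r.get_image("side");cv2.imwrite("pics/s5.png",cv2.resize(d["image"][220:420,130:400,::-1],None,fx=2.9,fy=2.9))
go(r,-5,-10.5,39)
E
```

```text
t: 6.53
ee_pos: [523.8, 146.5, 144.8]
tcp_rot: [0.723, 0.69, -0.001, -0.001]
force: [0.1, -0.2, -0.5]
gripper_width: 0.996
t: 6.95
ee_pos: [524.3, 146.7, 103.4]
tcp_rot: [0.723, 0.69, -0.001, -0.0]
force: [-0.1, 0.5, 0.3]
gripper_width: 0.998
t 6.95 loc [ -5.7 -11.1  39.4] shift [0.0006 0.0007 0.0004] tool yaw(opt) [np.float64(0.0), np.float64(-3.141)] j7 0.71 F [-0.1  0.5  0.3] w 0.998 axes [ 0.05  1.   -0.  ]
t 7.0 loc [ -5.8 -11.1  39.2] shift [0.0006 0.0008 0.0002] tool yaw(opt) [np.float64(0.0), np.float64(-3.141)] j7 0.71 F [-0.3  0.9 -0.7] w 0.999 axes [ 0.05  1.   -0.  ]
```

View pics/s5.png

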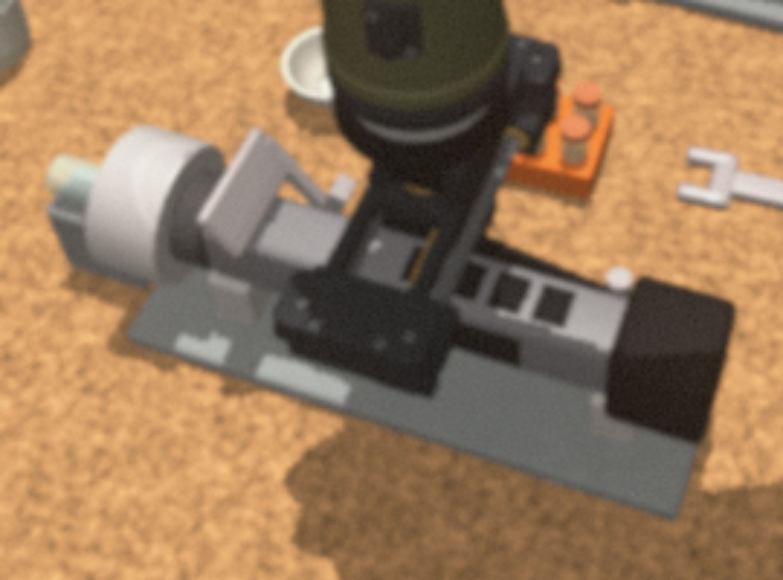

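```bash
python3 -m crank '[[0.07,[0.002,0,0],0],[0.06,[0.004,0,0],0],[0.05,[0.006,0,0],0],[0.03,[0.0065,0,0],0],[0.03,[0.0065,0,0],0]]' 25; python3 -m crank '[[0.03,[0,0,0],0],[0.03,[0,0,0],0],[0.03,[0,0,0],0],[0.03,[0,0,0],0],[0.03,[0,0,0],0]]'; python3 -m crank '[[0.03,[0,0,0],0],[0.03,[0,0,0],0],[0.03,[0,0,0],0],[0.03,[0,0,0],0],[0.03,[0,0,0],0]]'
```

```text
t: 7.42
ee_pos: [526.0, 151.9, 105.1]
tcp_rot: [0.724, 0.69, -0.0, 0.001]
force: [3.3, -3.9, 0.3]
gripper_width: 0.645
t: 7.83
ee_pos: [526.4, 153.7, 105.0]
tcp_rot: [0.723, 0.69, 0.002, 0.001]
force: [5.2, -0.1, -2.9]
gripper_width: 0.498
t: 8.25
ee_pos: [526.5, 153.6, 105.0]
tcp_rot: [0.723, 0.69, 0.002, 0.001]
force: [5.5, -0.9, -2.2]
gripper_width: 0.498
```

```bash
python3 -m crank '[[0.03,[0,0,0],0],[0.03,[0,0,0],0],[0.03,[0,0,0],0],[0.03,[0,0,0],0],[0.03,[0,0,0],0]]'; python3 - <<'E'
from plant import r
import cv2
d=r.get_image("wrist");cv2.imwrite("pics/w6.png",d["image"][:,:,::-1])
d=r.get_image("side");cv2.imwrite("pics/s6.png",cv2.resize(d["image"][220:420,130:400,::-1],None,fx=2.9,fy=2.9))
E
```

```text
t: 8.67
ee_pos: [526.4, 153.7, 105.0]
tcp_rot: [0.723, 0.69, 0.002, 0.001]
force: [3.7, -0.8, -1.9]
gripper_width: 0.497
```

View pics/w6.png

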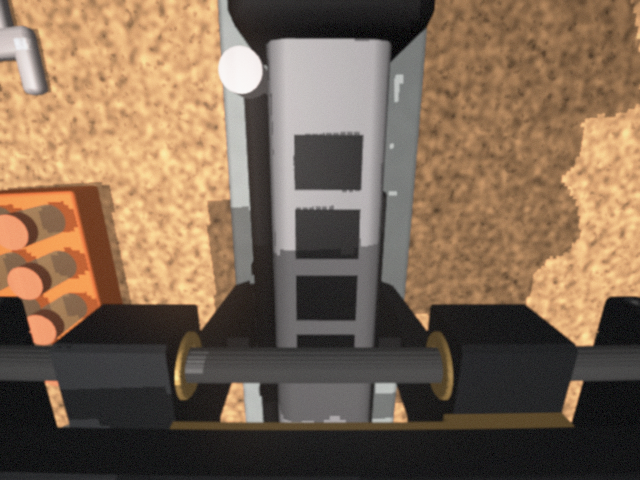

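View pics/s6.png

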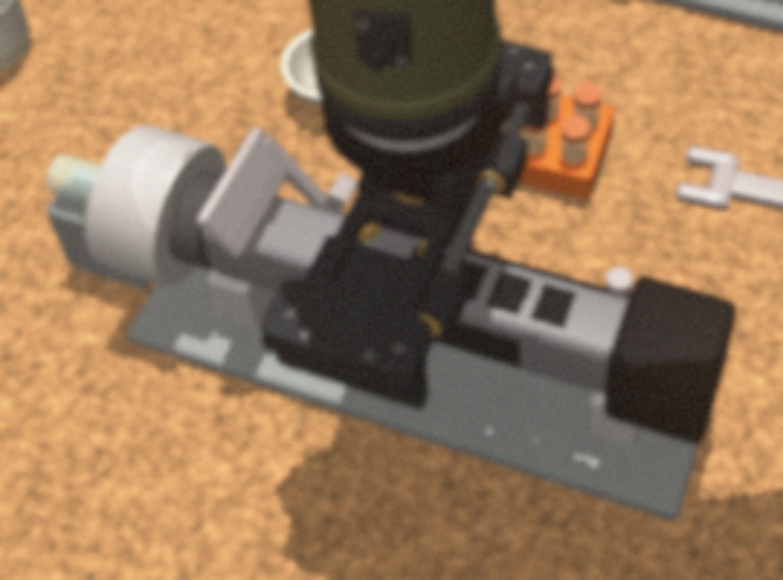

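The paddle (wrist view, dark strip at cols 247–272) lies parallel along the body, and the lever is still forward (side view, tab at 235,190). Squeezed for over a second; release, recentre and lift.

```bash
python3 -m crank '[[0.055,[0,0,0],0],[0.065,[-0.001,0,0],0],[0.088,[-0.003,0,0],0],[0.088,[-0.005,0,0],0],[0.088,[-0.006,0,0],0]]'; python3 -m crank '[[0.088,[0,0,0],0],[0.088,[0,0,0],0],[0.088,[0,0,0],0],[0.088,[0,0,0],0],[0.088,[0,0,0],0]]'; python3 -m crank '[[0.088,[0,0,-0.008],0],[0.088,[0,0,-0.025],0],[0.088,[0,0,-0.045],0],[0.088,[0,0,-0.065],0],[0.088,[0,0,-0.085],0]]'; python3 -m crank '[[0.088,[0,-0.015,-0.02],0],[0.088,[0,-0.035,-0.04],0],[0.088,[0,-0.055,-0.055],0],[0.088,[0,-0.07,-0.065],0],[0.088,[0,-0.075,-0.07],0]]'; python3 -m crank '[[0.088,[0,0,0],0],[0.088,[0,0,0],0],[0.088,[0,0,0],0],[0.088,[0,0,0],0],[0.088,[0,0,0],0]]';python3 - <<'E'
from plant import r
import cv2
d=r.get_image("wrist");cv2.imwrite("pics/w7.png",d["image"][:,:,::-1])
d=r.get_image("side");cv2.imwrite("pics/s7.png",cv2.resize(d["image"][220:420,130:400,::-1],None,fx=2.9,fy=2.9))
E
```

```text
t: 9.18
ee_pos: [523.9, 147.7, 104.7]
tcp_rot: [0.723, 0.691, -0.0, -0.001]
force: [-0.1, -0.4, 0.1]
gripper_width: 0.851
t: 9.6
ee_pos: [524.7, 147.5, 104.7]
tcp_rot: [0.723, 0.69, 0.0, -0.0]
force: [-0.2, -0.1, 0.7]
gripper_width: 0.996
t: 10.02
ee_pos: [524.6, 147.2, 191.1]
tcp_rot: [0.723, 0.69, -0.0, -0.0]
force: [-0.1, 0.6, -0.4]
gripper_width: 0.998
t: 10.43
ee_pos: [447.8, 150.9, 261.5]
tcp_rot: [0.723, 0.691, 0.0, 0.0]
force: [-0.2, 0.1, -0.0]
gripper_width: 0.997
t: 10.85
ee_pos: [450.3, 150.6, 259.1]
tcp_rot: [0.724, 0.69, -0.0, -0.0]
force: [-0.4, 0.1, 0.0]
gripper_width: 1.0
```

View pics/w7.png

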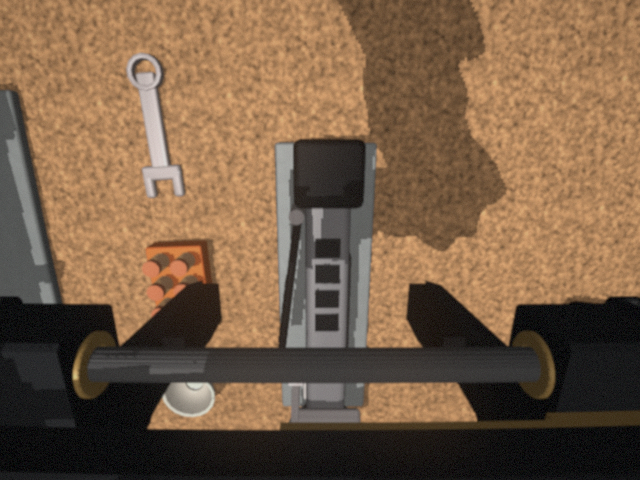

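View pics/s7.png

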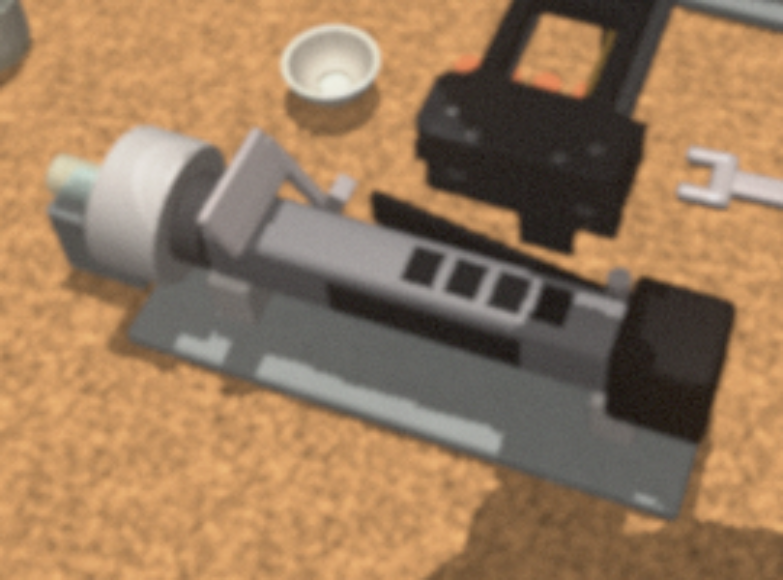

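The paddle has sprung back out (side view, dark bar from (375,195) to (600,285)), the lever leans forward (tab at 240,190), and the gripper is clear of everything.

```bash
python3 -c "
from plant import r
print(r.finish_job())"
```

```text
the job is handed in; nothing more can be done
None
```

The crimper's lever is forward and its paddle has been squeezed and released. I handed the job in just after 10.9 s on the robot's clock; `finish_job` reports no verdict.

- **Lever:** I pushed the tab forward with the closed fingers until it met its stop, where the contact force rose to about 11 N. Later pictures show it leaning toward the head.
- **Paddle:** I pinched body and paddle at about x −5 mm with 25 N. The opening settled at 44 mm (45 mm is nominal home) and stayed there for about a second. The wrist picture showed the bar lying along the body.
- **Final check:** After release the paddle is out, the lever is still forward, the gripper is clear, and the force reading is about 0 N. I never went near the decapper.

**Disagreements:** My first wrist-camera measurement put the tool 7 mm to one side. The arm was still settling when that picture was taken. A repeat agreed with the fixed cameras to about 2 mm, and I shifted the crimper's position by 1 mm in x and y.

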